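# Refill the empty topping tin

### The job

One of the three closed tins is empty and the other two are full, which only their weight tells. Find the empty one and set it flat on the weighing plate with the hole in its lid straight under the tip of the filling nozzle, ready to be filled. Leave the two full tins standing where they were (put them back if you lift them), do not knock the nozzle, and do not disturb the jar, bowl and palette knife.

Things in the scene. Friction and masses are not known exactly. Their poses are not given: they have to be found in the camera images.
- tin_a: closed metal tin, one of three alike, 175 long x 64 wide x 48 high. Origin: on its underside below the grip's middle; x runs along the tin to the end with the filler hole, z up; it reaches from x = -60 to +115. Empty it weighs 0.15 to 0.25 kg, full 0.5 to 0.7 kg, the contents sitting under the grip. Any one may be the empty one.
- tin_b: another of the three like tins, same sizes, origin and axes as tin_a
- tin_c: another of the three like tins, same sizes, origin and axes as tin_a
- tin_a_grip (a point): where to grip tin_a: a black upright block on its lid, 44 long (tin's x) x 16 thick (y), from 48 to 84 above the tin's underside; this point is 72 above the underside, over the origin
- tin_b_grip (a point): where to grip tin_b: a black upright block on its lid, 44 long (tin's x) x 16 thick (y), from 48 to 84 above the tin's underside; this point is 72 above the underside, over the origin
- tin_c_grip (a point): where to grip tin_c: a black upright block on its lid, 44 long (tin's x) x 16 thick (y), from 48 to 84 above the tin's underside; this point is 72 above the underside, over the origin
- tin_a_hole (a point): centre of the mouth of tin_a's filler hole (dark disc in a round collar 28 across), on top of its collar: at x = +95, 52 above the tin's underside
- tin_b_hole (a point): centre of the mouth of tin_b's filler hole (dark disc in a round collar 28 across), on top of its collar: at x = +95, 52 above the tin's underside
- tin_c_hole (a point): centre of the mouth of tin_c's filler hole (dark disc in a round collar 28 across), on top of its collar: at x = +95, 52 above the tin's underside
- tip (a point): lowest point of the filling nozzle, a fixed steel cone 9 across at the tip and 22 across from 45 above it, pointing straight down, 112 above the table and 68 above the unloaded weighing plate. Axes as the station's
- nozzle: the nozzle with its arm and column (fixed). Its frame is the station's: origin on the table 10 ahead of the plate's middle, x away from the robot. The tip is at x = +70, y = 0; the nozzle goes up to 272, a bar at 271 to 293 joins it sideways to the column, 26 across, at x = +70, y = -95 on a foot 60 x 60, 45 high. The station's white base under the plate is 200 x 130, 26 high
- plate_top (a point): middle of the top of the dark rectangular weighing plate, 150 (x) x 110 (y), under the nozzle: 44 above the table when unloaded, at x = -10 in the station's frame, so 80 behind the tip; same axes. All sides but the column's are open
- plate (a joint): how far the weighing plate has sunk under its load, in m: 0 unloaded, about 0.0016 per newton, stop at 0.014. An empty tin sinks it about 2.5 to 4 mm, a full one over 8 mm
- sprinkle_jar: bystander: closed glass jar, 60 across, 85 high; origin centre of its underside
- bowl: bystander: white bowl, 100 across, 50 high; origin centre of its underside
- palette_knife: bystander: spatula-shaped knife lying flat, handle to its -x, some 250 long; origin on its underside
Not all that is in view belongs to the job. Leave any orange look-alike of the tin_c alone. What is shaped like the tin_a but green is not meant.

How it is judged:
By the outcome, as a careful person would: the job done as asked, in the order asked, and still so for the second after the job is handed in, with the robot touching nothing.
It also fails if it takes over 64 s, if anything falls off the work surface, if the arm or the gripper's body presses on something with over 40 N, if the wrist force passes 120 N, or if a joint passes its speed limit or range.

### The arm

A 6-joint arm with a two-finger parallel gripper is mounted at the origin on the work surface. World frame = base frame: x ahead of the robot, y to its left, z up, the work surface at z = 0. Lengths are in mm, angles in rad, forces in N, time in s.
With the tool pointing down it reaches from about 400 to 925 mm from the base axis. Payload 12.5 kg.
Tool frame: the origin (TCP) lies at the centre of the arm's flange, where the gripper is bolted on; the fingertips stand 190 mm ahead of it and the grasp point (between the pads) lies env.grip_point_offset ahead of it (env.grip_point_offset is the distance from the TCP to the grasp point, in mm); z points along the fingers, x is the direction in which the jaws open and shut, and the axes are right-handed (so a half turn about z gives the same grasp; the last joint's range is limited). The gripper opens to 95 mm and grips with 3 to 60 N. Pads are 20 mm wide; open, the fingers measure 119 mm over their backs; the gripper's body (75 mm by 180 mm) begins 59 mm behind the grasp point.
Start: joints at [1.222, 0.491, 1.559, -0, 1.092, -0.106], TCP at [150.239, 606.674, 404.761] pointing down, gripper open.
Joint ranges: [-3.1, 3.1], [-0.84, 2.19], [0.05, 2.79], [-1.13, 4.28], [0.06, 2.93], [-2.69, 2.69]. Speed limits (rad/s): [2.22, 2.22, 2.79, 3.14, 3.14, 3.14].

### API

Orientations are given as [roll, pitch, yaw] about the fixed x, y, z axes, in that order (R = Rz(yaw) Ry(pitch) Rx(roll)).
In Python, from cell import state, read_camera, camera_model, job_done, env gives the robot as it stands.
- The arm moves only by the tool arm_command, never from a script. Its argument "steps" is a list of rows, each a list of 6 numbers: the shift along the tool's x, y, z in cm, then the turn, a rotation vector about the tool's x, y, z in degrees. In form: [[dx, dy, dz, rx, ry, rz], ...]. A call has 1 to 12 rows; each row is the pose to reach, as a shift and turn from the pose commanded when the call began, along the tool's axes at that moment; what a row does not reach only later rows make up. A row lasts 1/12 s, in which the tool goes at most 41.7 mm and 7.16 degrees, less where a joint would pass 70% of its speed; a pose out of reach is approached as far as the arm can. A call with a gripper value outside its range is refused whole. "jaw" is the finger opening in cm, from 0 to 9.51, set as the call begins (left out, the last holds). The fingers move at their own pace and stop on an object; the grip force is fixed at half the most. Time passes only in rows, so rows that repeat a pose let the fingers close. It gives the time, the measured TCP pose, the force and the opening at its end, in the units of the state.
- state(): the state, without advancing time (a new reading comes with each control period).
- read_camera(name): name is "scene" or "side" or "wrist"; returns the picture (384x512x3 uint8, red, green, blue); there is no depth.
- camera_model(name): a dict with "K" (3x3 intrinsics, pixels), "xyz" and "rotation" of the camera in the world. Camera axes: x right, y up, looking along -z (the intrinsics and any distortion apply to the point x, -y, -z); pixel columns grow to the right and rows downward; lengths in mm; the calibration is good to about 2 mm. A picture is of the moment at which its call begins: read the wrist's pose just before it. camera_model takes no time and is no camera call; for the wrist camera it gives the pose at the moment of the call.
- job_done(): hands the job in, once; it reports no verdict.
The state is a dict: "t": time; "joints": joint angles; "qvel": joint speeds; "tau": joint torques, N m; "eef_pos": TCP position; "tcp_rot": TCP orientation; "ft_force": force on the tool from outside, world axes, zero at the start; "moment": the same for the moment, N m; "opening": opening from 0.0 (shut) to 1.0 (fully open).
Only numpy, scipy, OpenCV 4.12 (cv2) and the standard library are available. Lean on these libraries where they do the work, as an engineer would, in place of code of your own. Each camera call takes 0.05 s, during which the arm holds its last target. There are 200 camera calls.

## Working session

There is one attempt and no reset: what is moved stays moved. The work goes in short steps, Python scripts to look and compute and a tool call to move; the robot and the scene stay as the last step left them, time stands still between calls to the robot, and variables do not carry over. Pictures are saved under pics/ and viewed, about 8 in all and at most 12, crops included, and the job is handed in when it is done.

Besides the shell and the picture viewer there is one more tool, called as name([rows], argument=value, ...), one row to a line, values as JSON. arm_command: Moves the arm, as the interface text tells. Its arguments: {"type":"object","properties":{"steps":{"type":"array"},"jaw":{"type":"number"}},"required":["steps"]}

```bash
ls; mkdir -p pics
python3 - <<'E'
from cell import *
import cv2,numpy as np
s=state();print(s);print(env.grip_point_offset)
a=read_camera("scene");b=read_camera("side");c=read_camera("wrist")
for n,i in zip(("scene","side","wrist"),(a,b,c)):
    cv2.imwrite(f"pics/{n}0.png",i[:,:,::-1]);m=camera_model(n);print(n,m)
E
```

```text
pics
{'t': 0.0, 'joints': array([ 1.22242402e+00,  4.91562571e-01,  1.55946439e+00,  8.67351539e-06,
        1.09172817e+00, -1.05631312e-01]), 'qvel': array([ 0.00042465, -0.00034042, -0.0017798 , -0.00134562, -0.00110909,
       -0.00047694]), 'tau': array([-1.02028956e-03, -6.12642288e+01, -2.58175349e+01,  6.91517908e-02,
        4.83906304e-02, -1.13448200e-04]), 'eef_pos': array([150.21046259, 606.64058512, 404.15461432]), 'tcp_rot': array([-3.14146244e+00,  1.15518775e-03,  1.32805141e+00]), 'ft_force': array([ 0.65286679, -0.58483658, -0.60045092]), 'moment': array([ 0.0541243 ,  0.00248908, -0.0128573 ]), 'opening': 1.0006433910059955}
171.3
scene {'K': array([[415.5156316 ,   0.        , 253.68348441],
       [  0.        , 415.5156316 , 184.81960078],
       [  0.        ,   0.        ,   1.        ]]), 'xyz': array([ 916.87858356,  689.37234157, 1066.2633863 ]), 'rotation': array([ 0.62010579, -0.00673651,  2.57560574])}
side {'K': array([[422.43098665,   0.        , 253.21303   ],
       [  0.        , 422.43098665, 191.00718825],
       [  0.        ,   0.        ,   1.        ]]), 'xyz': array([ 404.13708712, -887.20204174, 1146.61511766]), 'rotation': array([ 0.75476325, -0.01914822, -0.12079906])}
wrist {'K': array([[269.55729168,   0.        , 259.17577083],
       [  0.        , 269.55729168, 194.60072538],
       [  0.        ,   0.        ,   1.        ]]), 'xyz': array([ 78.67428714, 624.04896392, 383.68423633]), 'rotation': array([-2.68016185e-01,  1.18213399e-03,  1.32867255e+00])}
```

View pics/scene0.png

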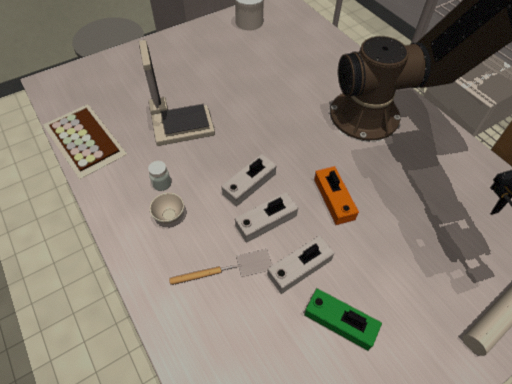

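View pics/side0.png

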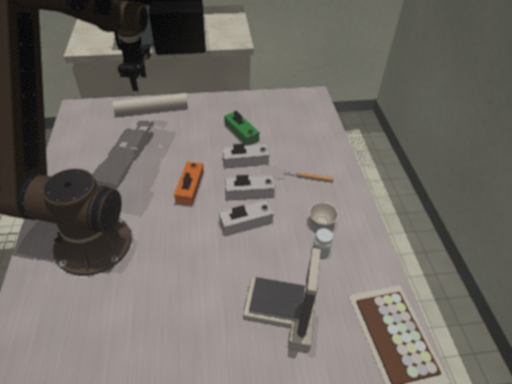

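The scene camera shows three grey tins at about (250,178), (267,215) and (300,263), with the station at (180,120). The side camera shows the tins at (245,155), (249,186) and (246,217), with the station at (280,300). The orange and green tins are decoys. Next I measure dark blobs in both views.

```bash
cat > h.py <<'E'
import numpy as np,cv2
from scipy.spatial.transform import Rotation as R
from cell import *
def ray(m,uv):
    K=m["K"];d=np.array([(uv[0]-K[0,2])/K[0,0],-(uv[1]-K[1,2])/K[1,1],-1.])
    return m["xyz"],R.from_euler("xyz",m["rotation"]).as_matrix()@d
def onz(m,uv,z):
    o,d=ray(m,uv);return o+d*(z-o[2])/d[2]
def proj(m,p):
    c=R.from_euler("xyz",m["rotation"]).as_matrix().T@(np.asarray(p,float)-m["xyz"])
    return m["K"][0,0]*c[0]/-c[2]+m["K"][0,2], m["K"][1,1]*-c[1]/-c[2]+m["K"][1,2]
def blobs(img,thr,lo,hi):
    g=img.max(2);n,l,s,c=cv2.connectedComponentsWithStats((g<thr).astype(np.uint8))
    return [(c[i],s[i]) for i in range(1,n) if lo<=s[i,4]<=hi]
E
python3 - <<'E'
from h import *
for n,(x0,y0,x1,y1) in dict(scene=(130,30,345,295),side=(205,130,345,355)).items():
    im=cv2.imread(f"pics/{n}0.png")[:,:,::-1];m=camera_model(n)
    for c,s in blobs(im,75,5,2500):
        if x0<c[0]<x1 and y0<c[1]<y1: print(n,c.round(1),s,"z52",onz(m,c,52)[:2].round(),"z66",onz(m,c,66)[:2].round(),"z44",onz(m,c,44)[:2].round())
    cr=im[y0:y1,x0:x1,::-1];cv2.imwrite(f"pics/{n}c.png",cv2.resize(cr,None,fx=2.2,fy=2.2,interpolation=2))
a=cv2.imread("pics/scenec.png");b=cv2.imread("pics/sidec.png");h=max(len(a),len(b))
cv2.imwrite("pics/both.png",np.hstack([np.pad(i,((0,h-len(i)),(0,0),(0,0))) for i in(a,b)]))
E
```

```text
scene [155.   86.7] [150  62  11  46 154] z52 [ 591. -474.] z66 [ 595. -458.] z44 [ 588. -483.]
scene [183.9 118.9] [ 160  105   49   29 1004] z52 [ 576. -274.] z66 [ 580. -261.] z44 [ 573. -282.]
scene [255.3 167.8] [247 159  18  18 173] z52 [484.  30.] z66 [490.  39.] z44 [481.  25.]
scene [333.4 181. ] [326 171  15  20 171] z52 [311. 198.] z66 [319. 205.] z44 [306. 194.]
scene [169.3 181.9] [169 180   2   5   7] z52 [732. -63.] z66 [734. -52.] z44 [730. -69.]
scene [233.1 186.8] [231 185   6   5  22] z52 [579.  55.] z66 [583.  64.] z44 [576.  50.]
scene [248.4 190.2] [247 189   4   3   5] z52 [547.  90.] z66 [552.  98.] z44 [544.  85.]
scene [235.8 199.6] [234 199   4   2   5] z52 [595.  99.] z66 [600. 107.] z44 [593.  94.]
scene [274.6 206.4] [265 198  20  18 202] z52 [513. 179.] z66 [518. 186.] z44 [509. 175.]
scene [176.6 218.7] [173 215   9   7  11] z52 [771.  65.] z66 [773.  74.] z44 [769.  60.]
scene [246.4 221.9] [244 220   6   5  27] z52 [609. 179.] z66 [613. 186.] z44 [607. 175.]
scene [241.  231.5] [236 223  10  17  27] z52 [638. 197.] z66 [642. 204.] z44 [636. 194.]
sce
[... 485 characters left out ...]
 z52 [515. 190.] z66 [513. 176.] z44 [515. 198.]
side [267.8 180.6] [267 180   3   2   5] z52 [608. 179.] z66 [606. 165.] z44 [610. 187.]
side [238.1 212. ] [231 206  16  12 125] z52 [486.  40.] z66 [485.  29.] z44 [487.  47.]
side [264.  206.7] [263 206   3   3   7] z52 [577.  55.] z66 [575.  43.] z44 [578.  62.]
side [290.2 304.4] [ 259  281   56   56 1285] z52 [ 600. -318.] z66 [ 598. -326.] z44 [ 602. -314.]
side [269.1 291.1] [267 289   4   5  10] z52 [ 547. -269.] z66 [ 545. -277.] z44 [ 548. -265.]
side [254.  299.6] [253 298   3   4   7] z52 [ 500. -292.] z66 [ 499. -299.] z44 [ 501. -287.]
side [252.2 303.2] [252 302   2   4   5] z52 [ 493. -302.] z66 [ 492. -310.] z44 [ 494. -298.]
```

View pics/both.png

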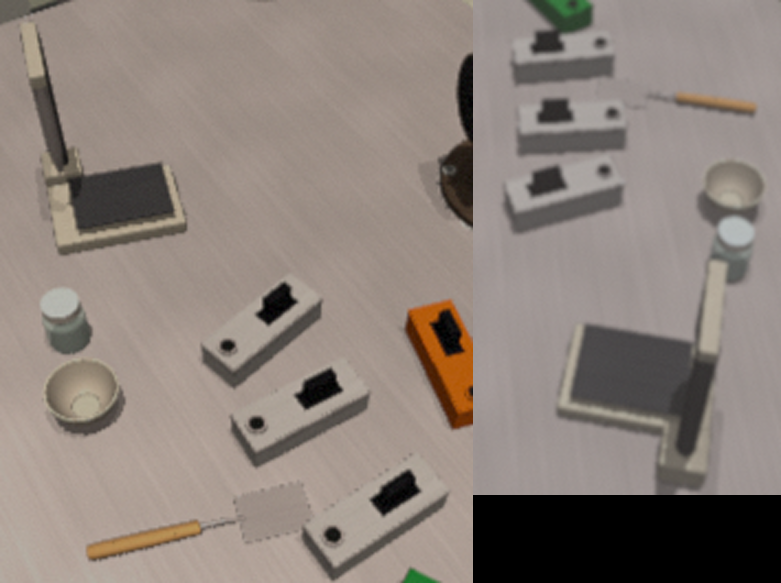

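The dark blob at (155,87) in the scene view is the nozzle, hanging from the bar in front of the column. Both views agree on the tin holes to within 2 mm. Next I hover the wrist camera over the tins.

arm_command([
  [-2.3,3.4,0,0,0,0],
  [-4.5,7,0,0,0,2],
  [-6.6,10.5,0,0,0,4],
  [-8.7,14,0,0,0,6],
  [-10.8,17.5,0,0,0,8],
  [-12.9,21,0,0,0,10],
  [-15,24.5,0,0,0,12],
  [-17.1,28,0,0,0,12],
  [-19.2,31.5,0,0,0,12],
  [-21.3,35,0,0,0,12],
  [-23.4,38.5,0,0,0,12],
  [-25.5,42,0,0,0,12],
], jaw=6)

```text
t: 1.15
eef_pos: [497.7, 256.4, 404.7]
tcp_rot: [-3.141, -0.0, 1.118]
ft_force: [0.4, 0.6, -0.2]
opening: 0.629
```

arm_command([
  [0,0,0,0,0,0],
  [0,0,0,0,0,0],
  [0,0,0,0,0,0],
])

```text
t: 1.4
eef_pos: [496.4, 258.2, 404.4]
tcp_rot: [-3.141, 0.0, 1.118]
ft_force: [0.1, -0.1, -0.1]
opening: 0.627
```

Run:
```python
from h import *
s=state();m=camera_model("wrist");w=read_camera("wrist");cv2.imwrite("pics/w1.png",w[:,:,::-1])
print(s["eef_pos"],s["tcp_rot"],s["ft_force"],s["opening"],s["qvel"].round(3),m)
np.savez("w1.npz",**m)
for c,st in blobs(w,75,8,3000): print(c.round(1),st,"z52",onz(m,c,52)[:2].round(1),"z84",onz(m,c,84)[:2].round(1))
```

```text
[496.3921684  258.19545467 404.44664271] [-3.14087443e+00  3.81302817e-04  1.11786495e+00] [ 0.11842839 -0.06773098 -0.12186875] 0.6272874642812069 [ 0.03  -0.008  0.004 -0.001 -0.     0.   ] {'K': array([[269.55729168,   0.        , 259.17577083],
       [  0.        , 269.55729168, 194.60072538],
       [  0.        ,   0.        ,   1.        ]]), 'xyz': array([430.14842348, 290.30481113, 383.888701  ]), 'rotation': array([-2.67471604e-01,  7.38618761e-04,  1.11853083e+00])}
[448.6 107.7] [ 393   42  119  147 2516] z52 [513.8 496.3] z84 [505.7 476.4]
[140.3  61.5] [ 109   45   63   36 1597] z52 [313.9 197.9] z84 [325.1 206.8]
[496.4 104.8] [ 472   73   40   56 1139] z52 [535.1 547.4] z84 [525.  522.7]
[336.9 164. ] [ 317  139   40   50 1075] z52 [518.5 354. ] z84 [510.  347.9]
[430.1 163.8] [429 159   4  11  12] z52 [568.7 457.8] z84 [555.4 441.7]
[441.8 165.8] [434 158  16  16 190] z52 [577.4 470.2] z84 [563.2 452.8]
[365.5 227.4] [359 221  14  14 148] z52 [613.6 357. ] z84 [595.9 350.5]
```

View pics/w1.png

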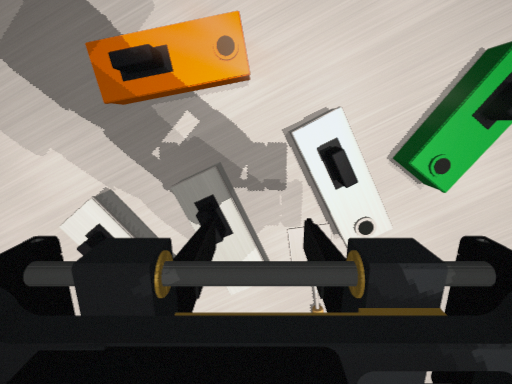

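The wrist view confirms tin T3, with its grip at pixel (337,164) and its hole at (365,227). Its hole position agrees with the scene camera. Combined estimates of grip position and yaw:

| Tin | Grip (x, y) mm | Yaw, rad |
|---|---|---|
| T1 | (485, 34) | 0.22 |
| T2 | (514, 183) | -0.04 |
| T3 | (519, 354) | 0.03 |

I weigh T3 first.

arm_command([
  [2.5,-0.6,0.5,0,0,-4],
  [5,-1.2,1.5,0,0,-10],
  [7.5,-1.8,3,0,0,-17],
  [9.6,-2.2,5,0,0,-23],
  [9.6,-2.2,8,0,0,-27.7],
  [9.6,-2.2,11,0,0,-27.7],
  [9.6,-2.2,13.5,0,0,-27.7],
  [9.6,-2.2,15,0,0,-27.7],
  [9.6,-2.2,16,0,0,-27.7],
  [9.6,-2.2,16.1,0,0,-27.7],
  [9.6,-2.2,16.1,0,0,-27.7],
])

```text
t: 2.37
eef_pos: [518.3, 354.9, 244.0]
tcp_rot: [-3.141, -0.0, 1.603]
ft_force: [-0.3, -0.6, 0.3]
opening: 0.631
```

arm_command([
  [0,0,0,0,0,0],
  [0,0,0,0,0,0],
])

```text
t: 2.53
eef_pos: [518.8, 354.4, 245.1]
tcp_rot: [3.14, -0.001, 1.602]
ft_force: [-0.0, 0.4, 0.7]
opening: 0.636
```

```bash
cat >> h.py <<'E'
def delta(x,y,z,yaw):
    "cm/deg move in tool axes from the measured pose to world TCP x,y,z mm, tool yaw (tool down)"
    s=state();r=R.from_euler("xyz",s["tcp_rot"])
    d=r.inv().apply(np.array([x,y,z])-s["eef_pos"])/10
    w=np.degrees((r.inv()*R.from_euler("xyz",[np.pi,0,yaw])).as_rotvec())
    return d.round(2),w.round(2)
E
python3 - <<'E'
from h import *
s=state();m=camera_model("scene");w=read_camera("scene");cv2.imwrite("pics/s2.png",cv2.resize(w[170:330,200:400,::-1],None,fx=3,fy=3))
print(s["eef_pos"],s["tcp_rot"],s["ft_force"],s["opening"],delta(518.6,354.1,243.3,1.60))
E
```

```text
[518.82586946 354.4247692  245.09742432] [ 3.13970794e+00 -9.98451978e-04  1.60229429e+00] [-0.02972755  0.37564212  0.69940355] 0.6359083488420805 (array([-0.02, -0.02,  0.17]), array([ 0.1 , -0.05,  0.13]))
```

View pics/s2.png

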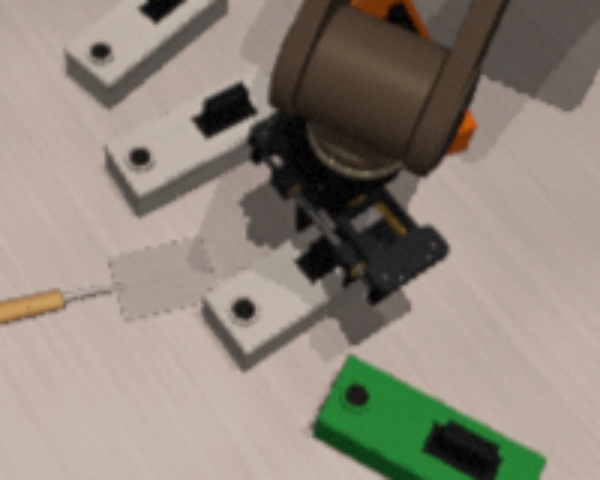

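The gripper straddles T3's grip, around (320,258) in the crop, with a finger on each side. Close and lift.

arm_command([
  [0,0,0,0,0,0],
  [0,0,0,0,0,0],
  [0,0,0,0,0,0],
  [0,0,0,0,0,0],
  [0,0,0,0,0,0],
  [0,0,0,0,0,0],
  [0,0,0,0,0,0],
  [0,0,0,0,0,0],
], jaw=0)

```text
t: 3.25
eef_pos: [518.8, 354.2, 243.7]
tcp_rot: [-3.142, -0.0, 1.602]
ft_force: [-0.2, 1.5, -0.6]
opening: 0.167
```

arm_command([
  [0,0,-0.5,0,0,0],
  [0,0,-1.5,0,0,0],
  [0,0,-2.5,0,0,0],
  [0,0,-3,0,0,0],
  [0,0,-3,0,0,0],
  [0,0,-3,0,0,0],
  [0,0,-3,0,0,0],
  [0,0,-3,0,0,0],
])

```text
t: 3.92
eef_pos: [518.7, 354.1, 273.4]
tcp_rot: [-3.141, 0.0, 1.602]
ft_force: [0.3, 0.2, -5.0]
opening: 0.167
```

arm_command([
  [0,0,0,0,0,0],
  [0,0,0,0,0,0],
  [0,0,0,0,0,0],
])

```text
t: 4.17
eef_pos: [518.8, 354.1, 273.5]
tcp_rot: [-3.141, 0.0, 1.602]
ft_force: [0.6, -0.5, -6.8]
opening: 0.164
```

arm_command([
  [0,0,0,0,0,0],
  [0,0,0,0,0,0],
])

```text
t: 4.33
eef_pos: [518.8, 354.1, 273.7]
tcp_rot: [-3.141, -0.0, 1.602]
ft_force: [0.3, 0.1, -5.8]
opening: 0.167
```

About 6 N, so T3 is full. I put it back and go on to T2.

arm_command([
  [0,0,1,0,0,0],
  [0,0,2,0,0,0],
  [0,0,2.6,0,0,0],
  [0,0,2.9,0,0,0],
  [0,0,3,0,0,0],
  [0,0,3,0,0,0],
  [0,0,3,0,0,0],
])

```text
t: 4.92
eef_pos: [518.6, 354.1, 243.6]
tcp_rot: [-3.141, 0.0, 1.602]
ft_force: [-2.5, -0.7, -1.9]
opening: 0.167
```

arm_command([
  [0,0,0,0,0,0],
  [0,0,0,0,0,0],
  [0,0,0,0,0,0],
  [0,0,0,0,0,0],
  [0,0,0,0,0,0],
  [0,0,-3,0,0,0],
  [0,0,-6,0,0,0],
  [0,0,-8,0,0,0],
], jaw=6)

```text
t: 5.58
eef_pos: [519.0, 354.3, 326.1]
tcp_rot: [3.14, -0.001, 1.602]
ft_force: [-0.7, 0.2, -0.2]
opening: 0.618
```

arm_command([
  [-4,-0.3,0,0,0,0],
  [-8,-0.5,0,0,0,1],
  [-12,-0.8,0,0,0,2],
  [-15,-1,0,0,0,3],
  [-17.1,-1,0,0,0,4.1],
  [-17.1,-1,0,0,0,4.1],
  [-17.1,-1,0,0,0,4.1],
  [-17.1,-1,0,0,0,4.1],
])

```text
t: 6.25
eef_pos: [514.3, 183.4, 323.9]
tcp_rot: [3.141, -0.0, 1.531]
ft_force: [-0.3, 0.1, -0.0]
opening: 0.63
```

Run:
```python
from h import *
s=state();m=camera_model("wrist");w=read_camera("wrist");a=read_camera("scene");m2=camera_model("scene")
print(s["t"],s["eef_pos"],s["tcp_rot"],s["opening"],delta(513.6,182.7,243.3,1.53))
for c,st in blobs(w,75,40,3000): print(c.round(1),st,"z52",onz(m,c,52)[:2].round(1),"z84",onz(m,c,84)[:2].round(1))
for c,st in blobs(a,75,15,500):
    if 200<c[0]<345 and 150<c[1]<300: print(c.round(1),st,"z52",onz(m2,c,52)[:2].round(1))
```

```text
6.25 [514.27332721 183.39750067 323.90120093] [ 3.14097905e+00 -3.96807052e-04  1.53067702e+00] 0.630352161684724 (array([-0.12, -0.05,  8.04]), array([ 0.02, -0.01,  0.1 ]))
[ 95.  178.5] [  62  144   67   66 2697] z52 [487.6  27.8] z84 [481.6  48. ]
[441.5 198.4] [ 416  166   53   64 2683] z52 [520.5 359.7] z84 [510.3 337.6]
[257.7 199.2] [ 243  169   29   64 1706] z52 [514.2 181.5] z84 [504.9 182.1]
[333.2 181. ] [326 171  14  20 163] z52 [311.6 197.7]
[233.  186.7] [231 185   5   4  18] z52 [578.7  54.5]
[246.4 221.9] [244 220   6   5  25] z52 [608.9 179.3]
[309.5 253.4] [299 244  21  20 217] z52 [517.2 352.7]
[280.8 272.4] [278 270   7   6  32] z52 [613.2 356.3]
```

T3 is back within 1 mm. Descend on T2, close and weigh.

arm_command([
  [-0.1,0,2.5,0,0,0],
  [-0.1,0,5,0,0,0],
  [-0.1,0,7,0,0,0],
  [-0.1,0,7.8,0,0,0],
  [-0.1,0,8,0,0,0],
  [-0.1,0,8,0,0,0],
  [-0.1,0,8,0,0,0],
])

```text
t: 6.93
eef_pos: [514.3, 182.3, 244.6]
tcp_rot: [3.14, -0.0, 1.531]
ft_force: [0.6, 0.6, 0.7]
opening: 0.634
```

arm_command([
  [0,0,0,0,0,0],
  [0,0,0,0,0,0],
  [0,0,0,0,0,0],
  [0,0,0,0,0,0],
  [0,0,0,0,0,0],
  [0,0,0,0,0,0],
  [0,0,0,0,0,0],
], jaw=0)

```text
t: 7.52
eef_pos: [514.1, 181.9, 243.8]
tcp_rot: [3.142, -0.0, 1.53]
ft_force: [0.3, -1.0, -0.3]
opening: 0.197
```

arm_command([
  [0,0,-0.5,0,0,0],
  [0,0,-1.5,0,0,0],
  [0,0,-2.5,0,0,0],
  [0,0,-3,0,0,0],
  [0,0,-3,0,0,0],
  [0,0,-3,0,0,0],
  [0,0,-3,0,0,0],
  [0,0,-3,0,0,0],
])

```text
t: 8.18
eef_pos: [514.0, 181.9, 273.5]
tcp_rot: [-3.141, 0.0, 1.53]
ft_force: [0.3, -0.3, -2.5]
opening: 0.168
```

arm_command([
  [0,0,0,0,0,0],
  [0,0,0,0,0,0],
  [0,0,0,0,0,0],
])

```text
t: 8.43
eef_pos: [514.1, 181.9, 273.5]
tcp_rot: [-3.141, 0.0, 1.53]
ft_force: [-0.7, -0.2, -1.7]
opening: 0.164
```

arm_command([
  [0,0,0,0,0,0],
  [0,0,0,0,0,0],
])

```text
t: 8.6
eef_pos: [514.1, 181.9, 273.6]
tcp_rot: [-3.141, -0.0, 1.531]
ft_force: [0.2, -0.2, -0.5]
opening: 0.166
```

About 1.6 N, which looks empty, but the jaws were still settling when the lift began. I check that the tin really lifted and measure the station.

Run:
```python
from h import *
M={n:camera_model(n) for n in("scene","side")}
I={n:read_camera(n) for n in M}
fs=[state()["ft_force"][2]]
s=state();print(s["t"],fs,s["moment"])
for n,(x0,y0,x1,y1) in dict(scene=(200,150,345,300),side=(205,130,345,225)).items():
    for c,st in blobs(I[n],75,4,500):
        if x0<c[0]<x1 and y0<c[1]<y1: print(n,c.round(1),st[4],"z52",onz(M[n],c,52)[:2].round(1),"z82",onz(M[n],c,82)[:2].round(1))
# plate corners: warm-white rim vs dark plate
for n,(x,y) in dict(scene=(190,125),side=(278,298)).items():
    g=I[n].max(2);mk=np.zeros((386,514),np.uint8);g2=cv2.cvtColor(I[n],cv2.COLOR_RGB2GRAY)
    mm=(g2<95).astype(np.uint8);nn,l,st,c=cv2.connectedComponentsWithStats(mm);k=l[y,x];cv=(l==k).astype(np.uint8)
    ct=max(cv2.findContours(cv,0,2)[0],key=cv2.contourArea)
    ap=cv2.approxPolyDP(ct,3,True)[:,0];print(n,g2[y,x],st[k])
    for p in ap: print(p,onz(M[n],p,44)[:2].round(1))
a=cv2.resize(I["scene"][30:150,120:230,::-1],None,fx=3.6,fy=3.6,interpolation=2);b=cv2.resize(I["side"][235:355,235:345,::-1],None,fx=3.6,fy=3.6,interpolation=2)
cv2.imwrite("pics/st.png",np.hstack([a,b]))
np.savez("st.npz",**I)
```

```text
8.7 [np.float64(-1.3344587482339394)] [ 0.02977055  0.0489705  -0.0054852 ]
scene [333.2 181. ] 166 z52 [311.4 197.7] z82 [329.3 212.2]
scene [233.  186.7] 18 z52 [578.7  54.5] z82 [588.7  73.3]
scene [245.8 216.2] 25 z52 [600.7 162.3] z82 [610.  177.9]
scene [309.4 253.5] 217 z52 [517.4 352.7] z82 [529.3 362.6]
scene [280.8 272.4] 32 z52 [613.2 356.3] z82 [622.2 366.1]
side [238.  211.5] 134 z52 [486.1  42.7] z82 [483.8  17.3]
side [264.2 206.6] 5 z52 [577.8  55.5] z82 [573.   29.6]
scene 62 [ 160  104   49   31 1080]
[202 104] [ 486.3 -313.5]
[160 110] [ 623.5 -364.3]
[165 133] [ 655.2 -257.4]
[208 127] [ 521.6 -205.7]
side 81 [ 250  279   65   59 2119]
[257 279] [ 517.8 -220.7]
[250 310] [ 485.3 -318.5]
[297 319] [ 612.7 -360.2]
[297 333] [ 604.9 -400.4]
[302 337] [ 616.2 -413. ]
[314 294] [ 677.2 -288.8]
[304 293] [ 648.7 -282.3]
[302 286] [ 647.5 -258.8]
```

View pics/st.png

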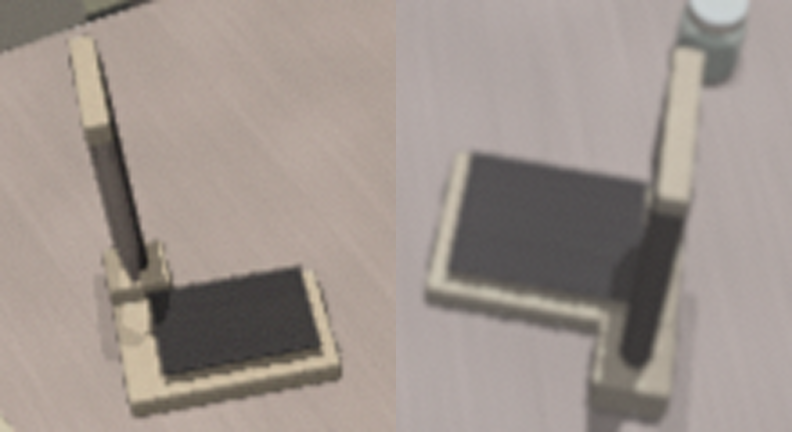

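T2 was lifted level: its hole seen at z=82 is (610,178). It is the empty one, at about 1.5 N. In the crop the foot is at about (135,270) and the bar end at about (95,135). I project the expected nozzle parts to see which feature is which.

Run:
```python
from h import *
import math
yw=-.32;c=np.array([569.5,-287]);r=np.array([[math.cos(yw),-math.sin(yw)],[math.sin(yw),math.cos(yw)]])
def st(x,y,z): return [*(c+r@np.array([x+10,y])),z]
for n,off in(("scene",(120,30)),("side",(235,235))):
    m=camera_model(n)
    for l,p in dict(tip=st(70,0,112),noztop=st(70,0,272),barN=st(70,0,293),barC=st(70,-95,293),colfoot=st(70,-95,45),pl=st(-85,-55,44),pl2=st(65,55,44)).items():
        q=np.array(proj(m,p));print(n,l,np.round(p),q.round(1),((q-off)*3.6).round())
I=np.load("st.npz")["scene"][30:150,120:210]
print(delta(400,-230,330,1.25))
```

```text
scene tip [ 645. -312.  112.] [157. 107.] [133. 277.]
scene noztop [ 645. -312.  272.] [147.  67.] [ 97. 133.]
scene barN [ 645. -312.  293.] [145.6  61.1] [ 92. 112.]
scene barC [ 616. -402.  293.] [142.5  41.6] [81. 42.]
scene colfoot [ 616. -402.   45.] [157.4 102.4] [135. 261.]
scene pl [ 481. -316.   44.] [203.  103.1] [299. 263.]
scene pl2 [ 658. -258.   44.] [164.1 133.1] [159. 371.]
side tip [ 645. -312.  112.] [307.7 290.2] [262. 199.]
side noztop [ 645. -312.  272.] [314.9 257.1] [288.  80.]
side barN [ 645. -312.  293.] [316.  252.2] [292.  62.]
side barC [ 616. -402.  293.] [312.  285.6] [277. 182.]
side colfoot [ 616. -402.   45.] [301.  333.1] [238. 353.]
side pl [ 481. -316.   44.] [248.4 309.2] [ 48. 267.]
side pl2 [ 658. -258.   44.] [305.5 285.5] [254. 182.]
(array([-41.62,  -9.74,  -5.63]), array([-0.  , -0.  , 16.07]))
```

The projections match: the dark taper in the scene view is the nozzle, with its tip at about (157,107). Next I refine the station pose with subpixel edge profiles of the plate, nozzle and bar.

```bash
cat > stn.py <<'E'
from h import *
from scipy.optimize import least_squares
from scipy.ndimage import map_coordinates as mc
I=np.load("st.npz")
def st(q,x,y,z):
    c,s=np.cos(q[2]),np.sin(q[2]);return np.array([q[0]+c*x-s*y,q[1]+s*x+c*y,z])
def prof(g,p,n,w=5):
    t=np.arange(-w,w+.01,.25);v=mc(g,[p[1]+t*n[1],p[0]+t*n[0]],order=1);v=np.convolve(v,np.ones(3)/3,'same')
    d=np.abs(np.gradient(v));d[:3]=0;d[-3:]=0;i=d.argmax();k=slice(max(i-3,0),i+4);return (t[k]*d[k]).sum()/d[k].sum(),d[i]
E
cat > s1.py <<'E'
from stn import *
q=np.array([579.,-290.2,-.32])
E=[("scene",(-85,-50),(-85,50)),("scene",(-85,-55),(25,-55)),("scene",(-85,55),(60,55)),("scene",(65,-20),(65,50)),
   ("side",(-85,-50),(-85,50)),("side",(-80,55),(40,55)),("side",(-80,-55),(15,-55))]
for it in range(3):
    rows=[]
    for k,(n,a,b) in enumerate(E):
        g=cv2.cvtColor(I[n],cv2.COLOR_RGB2GRAY).astype(float);m=camera_model(n)
        pa,pb=np.array(proj(m,st(q,*a,44))),np.array(proj(m,st(q,*b,44)));nn=(pb-pa)[::-1]*[1,-1];nn/=np.linalg.norm(nn)
        for f in np.linspace(.08,.92,12):
            p=pa+f*(pb-pa);t,d=prof(g,p,nn,4)
            if d>3: rows.append((k,p+t*nn))
    def res(q):
        o=[]
        for k,p in rows:
            n,a,b=E[k];w=onz(camera_model(n),p,44);c,s=np.cos(q[2]),np.sin(q[2])
            l=np.array([[c,s],[-s,c]])@(w[:2]-q[:2])
            o.append(l[0]-a[0] if a[0]==b[0] else l[1]-a[1])
        return np.array(o)
    r=least_squares(res,q,loss="soft_l1",f_scale=2);q=r.x
e=res(q);print("q",q.round(3),"tip",st(q,70,0,112).round(1))
for k in range(7):
    v=[x for (kk,_),x in zip(rows,e) if kk==k];print(E[k],len(v),np.round(v,1))
# nozzle centreline in scene
g=cv2.cvtColor(I["scene"],cv2.COLOR_RGB2GRAY).astype(float);m=camera_model("scene")
for z in (112,125,140,157,180,220,260): print(z,np.round(proj(m,st(q,70,0,z)),1))
print(g[80:112:3,146:170].astype(int))
E
python3 s1.py
```

```text
Traceback (most recent call last):
  File "s1.py", line 20, in <module>
    r=least_squares(res,q,loss="soft_l1",f_scale=2);q=r.x
  File "s1.py", line 16, in res
    n,a,b=E[k];w=onz(camera_model(n),p,44);c,s=np.cos(q[2]),np.sin(q[2])
                     ~~~~~~~~~~~~^^^
ValueError: time passes only in moves, steps and waits
```

```bash
sed -i 's/camera_model(n)/CM[n]/g;s/camera_model("scene")/CM["scene"]/;s/^q=np.array/CM={n:camera_model(n) for n in ("scene","side")}\nq=np.array/' s1.py; python3 s1.py
```

```text
q [ 5.79426e+02 -2.89221e+02 -2.95000e-01] tip [ 646.4 -309.6  112. ]
('scene', (-85, -50), (-85, 50)) 12 [-0.6  0.6 -0.6  0.1 -0.7  0.1 -0.7  0.2  0.9  0.2  0.9  0.2]
('scene', (-85, -55), (25, -55)) 12 [ 1.8  2.5  1.5  3.4  1.3  0.5  2.4  0.4  2.2  0.4 -0.5  1.1]
('scene', (-85, 55), (60, 55)) 12 [12.6 13.7 13.9 13.  13.7 12.2 13.  13.6 12.3 13.3 13.3 12.3]
('scene', (65, -20), (65, 50)) 12 [ 0.2  1.2  1.9  2.3  0.1  0.5  0.6 -0.5  0.1  0.1  0.7 -0.5]
('side', (-85, -50), (-85, 50)) 12 [-0.8 -1.4 -0.7 -1.3 -0.1 -1.3 -0.  -0.6  0.1 -0.6  0.7 -0.5]
('side', (-80, 55), (40, 55)) 12 [-0.6 -1.4 -0.7 -1.4 -0.7 -1.5 -0.7 -2.3 -0.8 -2.3 -0.8 -2.3]
('side', (-80, -55), (15, -55)) 12 [-8.3 -8.  -8.7 -7.9 -7.6 -8.4 -8.7 -8.4 -7.9 -8.7 -8.3 -8.7]
112 [157.  107.6]
125 [156.3 104.6]
140 [155.4 101.1]
157 [154.4  97.1]
180 [153.1  91.6]
220 [150.5  81.5]
260 [147.9  70.9]
[[152  99  85  87  88  87  83  72  47  54 149 165 165 163 165 164 164 164
  165 165 165 161 163 163]
 [165 141  96  84  89  89  84  79  68  44  76 155 170 166 166 163 164 164
  164 165 166 164 164 163]
 [170 168 127  92  84  88
[... 184 characters left out ...]
72 172 160 107  85  83  87  80  76  66  45  70 155 167 164 164 165
  164 162 165 164 162 161]
 [169 170 170 172 144  96  82  86  84  81  75  62  40  93 154 166 165 163
  166 164 165 164 164 164]
 [168 168 168 168 157 117  89  85  86  80  76  69  48  34  90 118 116 121
  161 138 158 166 167 168]
 [171 170 146 157 162 163 150 105  83  81  78  71  50  31  42 106 118 121
  143 155 164 164 165 165]
 [168 169 162 155 160 160 162 153 123  88  73  70  55  42  64 108 117 116
  122 167 135 153 162 166]
 [154 148 146 135 157 166 163 181 186 172 109  76  97 117 118 117 120 118
  121 124 153 112 152 165]
 [153 147 147 142 137 142 135 135 134 130 117 111 110 100  86  83  75  71
   67  61  61  61  73  84]]
```

The station origin is (579.4,-289.2) with yaw -0.295, which puts the tip at about (646.4,-309.6). The plate's near edges are biased by its visible sides, and the robust loss suppressed them. The plan:
1. Carry high to a point 110 mm behind the final pose.
2. Lower to 7 mm above the plate.
3. Slide in under the nozzle and settle.

arm_command([
  [0,0,-1.5,0,0,0],
  [0,0,-3.5,0,0,0],
  [0,0,-6,0,0,0],
  [0,0,-8.5,0,0,0],
  [-1,0,-10.6,0,0,0],
  [-3,-0.3,-10.6,0,0,0],
  [-6,-0.6,-10.6,0,0,1],
  [-9,-1,-10.6,0,0,3],
  [-12,-1.3,-10.6,0,0,5],
  [-15,-1.6,-10.6,0,0,7],
  [-18,-1.9,-10.6,0,0,9],
  [-21,-2.2,-10.6,0,0,10],
])

```text
t: 9.7
eef_pos: [483.1, -28.3, 379.8]
tcp_rot: [3.141, -0.0, 1.354]
ft_force: [0.7, 0.1, -1.9]
opening: 0.164
```

```bash
python3 -c "
from h import *
s=state();print(s['t'],s['eef_pos'],s['tcp_rot'],s['opening'],delta(449.7,-249.8,380,1.276))"
```

```text
9.7 [483.11309985 -28.33862034 379.83716843] [ 3.14135256e+00 -1.07858497e-04  1.35411377e+00] 0.16438830996099754 (array([-2.235e+01,  1.500e+00, -2.000e-02]), array([ 0.01, -0.01,  4.48]))
```

arm_command([
  [-3,0.2,0,0,0,0.5],
  [-6,0.4,0,0,0,1],
  [-9,0.6,0,0,0,2],
  [-12,0.8,0,0,0,3],
  [-15,1,0,0,0,4],
  [-18,1.2,0,0,0,4.5],
  [-20.5,1.4,0,0,0,4.5],
  [-22,1.5,0,0,0,4.5],
  [-22.3,1.5,0,0,0,4.5],
  [-22.3,1.5,0,0,0,4.5],
  [-22.3,1.5,0,0,0,4.5],
  [-22.3,1.5,0,0,0,4.5],
])

```text
t: 10.7
eef_pos: [450.8, -247.2, 379.7]
tcp_rot: [-3.141, -0.0, 1.278]
ft_force: [0.6, 0.9, -1.6]
opening: 0.167
```

Run:
```python
from h import *
s=state();print(s['t'],s['eef_pos'],s['tcp_rot'],s['ft_force'],delta(449.7,-249.8,295,1.276))
for n in("scene","side"):
    m=camera_model(n);a=read_camera(n);z=52+s["eef_pos"][2]-243.7
    p=s["eef_pos"]+95*np.array([np.sin(s["tcp_rot"][2]),-np.cos(s["tcp_rot"][2]),0]);p[2]=z;e=np.array(proj(m,p))
    for c,st in blobs(a,75,3,60):
        if np.hypot(*(c-e))<20: print(n,c.round(1),e.round(1),st[4],onz(m,c,z).round(1),p.round(1))
```

```text
10.7 [ 450.83439151 -247.16937292  379.69536449] [-3.14134447e+00 -3.22624268e-04  1.27824331e+00] [ 0.56149796  0.8597566  -1.58522474] (array([-0.29, -0.03,  8.47]), array([-0.01, -0.02,  0.13]))
scene [187.9  84.2] [187.9  84. ] 17 [ 542.3 -273.6  188. ] [ 541.8 -274.6  188. ]
side [270. 267.] [269.9 266.9] 11 [ 542.1 -275.   188. ] [ 541.8 -274.6  188. ]
```

The hole is where I predicted in both views, within 1 mm. Weight reads 1.6 N. Lower behind the plate.

arm_command([
  [-0.1,0,2,0,0,0],
  [-0.2,0,4,0,0,0],
  [-0.3,0,6,0,0,0],
  [-0.3,0,7.5,0,0,0],
  [-0.3,0,8.3,0,0,0.1],
  [-0.3,0,8.5,0,0,0.1],
  [-0.3,0,8.5,0,0,0.1],
  [-0.3,0,8.5,0,0,0.1],
])

```text
t: 11.47
eef_pos: [450.1, -250.9, 295.4]
tcp_rot: [3.141, 0.0, 1.276]
ft_force: [-0.6, -0.8, -0.7]
opening: 0.165
```

```bash
python3 -c "
from h import *
s=state();print(s['t'],s['eef_pos'],s['tcp_rot'],s['ft_force'],delta(555.0,-281.8,294.5,1.276))"
```

```text
11.4667 [ 450.12787345 -250.87325585  295.42250781] [3.14061733e+00 2.64774005e-04 1.27604106e+00] [-0.56070604 -0.83556291 -0.74546553] (array([ 0.09, 10.93,  0.1 ]), array([0.06, 0.02, 0.  ]))
```

Slide in slowly.

arm_command([
  [0,1,0.1,0,0,0],
  [0,2,0.1,0,0,0],
  [0,3.2,0.1,0,0,0],
  [0,4.4,0.1,0,0,0],
  [0,5.6,0.1,0,0,0],
  [0,6.8,0.1,0,0,0],
  [0.1,8,0.1,0,0,0],
  [0.1,9,0.1,0,0,0],
  [0.1,10,0.1,0,0,0],
  [0.1,10.6,0.1,0,0,0],
  [0.1,10.9,0.1,0,0,0],
  [0.1,10.9,0.1,0,0,0],
])

```text
t: 12.47
eef_pos: [555.1, -281.8, 293.7]
tcp_rot: [3.141, -0.0, 1.276]
ft_force: [0.2, -0.6, -1.5]
opening: 0.167
```

arm_command([
  [0,0,0,0,0,0],
  [0,0,0,0,0,0],
  [0,0,0,0,0,0],
])

```text
t: 12.72
eef_pos: [554.2, -281.7, 293.8]
tcp_rot: [-3.141, -0.0, 1.275]
ft_force: [-0.2, -0.5, -2.3]
opening: 0.169
```

Run:
```python
from h import *
s=state();print(s['t'],s['eef_pos'],s['tcp_rot'],s['ft_force'],delta(555.0,-281.8,284.5,1.276))
z=52+s["eef_pos"][2]-243.7
p=s["eef_pos"]+95*np.array([np.sin(s["tcp_rot"][2]),-np.cos(s["tcp_rot"][2]),0]);p[2]=z
P=[]
for n in("scene","side"):
    m=camera_model(n);a=read_camera(n);print(n,"hole pred",p.round(1),np.round(proj(m,p),1),"tip",np.round(proj(m,[646.4,-309.6,112]),1))
    x,y=map(int,proj(m,p));x0,y0=x-24,y-32
    for c,st in blobs(a,75,3,900):
        if np.hypot(c[0]-x,c[1]-y)<25: print(c.round(1),st,onz(m,c,z).round(1))
    P.append(cv2.resize(a[y0:y0+55,x0:x0+48,::-1],(392,450),interpolation=cv2.INTER_CUBIC));print("crop origin",x0,y0,"x8.17")
cv2.imwrite("pics/in.png",np.hstack(P))
```

```text
12.7167 [ 554.16659929 -281.66987398  293.79109275] [-3.14144687e+00 -1.52255039e-04  1.27544701e+00] [-0.18302001 -0.47880765 -2.26639937] (array([0.01, 0.08, 0.93]), array([-0.01, -0.01, -0.03]))
scene hole pred [ 645.1 -309.3  102.1] [158.  109.7] tip [157.  107.5]
[155.5  89.5] [150  62  11  50 143] [ 611.2 -402.3  102.1]
crop origin 134 77 x8.17
side hole pred [ 645.1 -309.3  102.1] [306.9 291.1] tip [307.8 289.3]
crop origin 282 259 x8.17
```

View pics/in.png

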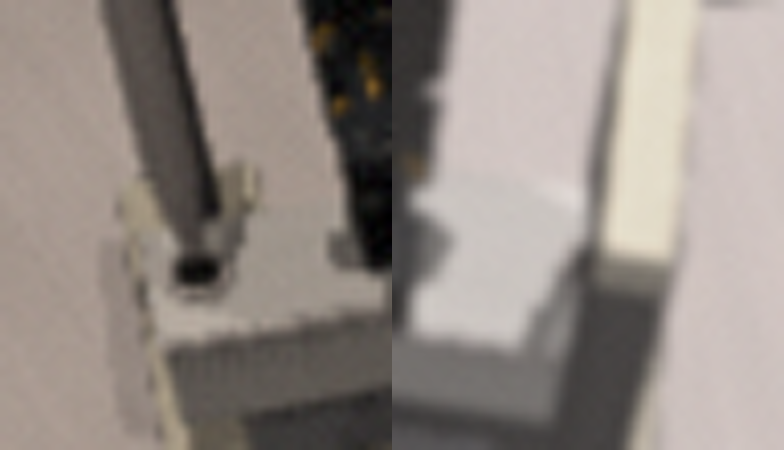

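In the scene crop the nozzle tip, at about (198,250), sits directly over the hole at (197,268). I quantify it subpixel now that the bright lid is the background.

Run:
```python
from h import *
m=camera_model("scene");a=np.mean([cv2.cvtColor(read_camera("scene"),cv2.COLOR_RGB2GRAY) for _ in range(3)],0);s=state()
print(a[98:114,148:168].astype(int))
z=52+s["eef_pos"][2]-243.7;print(s["eef_pos"],z)
b=np.clip(110-a[107:113,154:163],0,None)
r,c=np.mgrid[107:113,154:163]
hole=(c*b).sum()/b.sum(),(r*b).sum()/b.sum();print("dark",hole)
for x in(643.4,645,646.4,648):
    for d in(-4.5,0,4.5): print(x,d,np.round(proj(m,[x+d,-309.6,112]),2),np.round(proj(m,[x+d,-309.6,z]),2))
print(onz(m,(157.6,109.3),z))
```

```text
[[155 157 146 109  81  76  77  75  71  63  43  31  81 107 108 112 148 128
  145 153]
 [150 156 148 135 107  82  75  77  71  65  45  28  61 101 108 112 144 125
  145 152]
 [146 152 151 147 117  82  77  77  72  67  44  26  51 100 107 112 142 128
  147 153]
 [136 144 149 150 138  95  75  75  70  67  46  23  38  98 108  98 113 127
  147 153]
 [125 138 149 150 149 113  80  73  70  65  45  24  32  87 104  91  95 130
  137 148]
 [131 137 147 147 147 124  90  72  68  65  51  45  58  94  98  91 123 144
  143 148]
 [149 144 147 147 150 141 115  81  69  65  64  87  95  94  89  91 139 151
  152 150]
 [154 143 134 144 147 150 150  97  69  64  70 102 108  92  86  89 139 150
  151 149]
 [142 133 122 140 146 150 163 123  81  66  71 101 107  92  84  93 140 149
  150 149]
 [135 123 120 133 144 149 155 136  90  66  68  85  99  88  88 124 145 149
  148 149]
 [135 112 129 138 146 147 143 111  63  48  43  47  67  80  92 138 149 149
  149 148]
 [136 117 134 143 147 147 136  77  30  22  15  14  41 109 115 143 149 149
  149 149]
 [135 130 128 133 145 146 134  72  23  15  15  18  52 121 124 144 151 150
  149 
[... 225 characters left out ...]
110 130 146 149 149 151
  149 150]]
[ 554.34992033 -281.70095789  293.78334628] 102.08334627980554
dark (np.float64(157.90856703803303), np.float64(109.22339608144448))
643.4 -4.5 [159.15 106.68] [159.69 108.9 ]
643.4 0 [157.88 107.2 ] [158.43 109.42]
643.4 4.5 [156.61 107.72] [157.17 109.94]
645 -4.5 [158.7  106.86] [159.24 109.09]
645 0 [157.43 107.38] [157.98 109.61]
645 4.5 [156.16 107.9 ] [156.72 110.12]
646.4 -4.5 [158.3  107.02] [158.85 109.25]
646.4 0 [157.03 107.54] [157.59 109.77]
646.4 4.5 [155.76 108.06] [156.32 110.29]
648 -4.5 [157.85 107.21] [158.4  109.43]
648 0 [156.58 107.73] [157.14 109.95]
648 4.5 [155.31 108.25] [155.87 110.47]
[ 645.45882178 -311.55054122  102.08334628]
```

Tip is at (157.1,107.4) px and the hole at (157.75,109.5) px. The point straight under the tip would be (157.65,109.7), so alignment is within 1 mm. Lower and release.

arm_command([
  [0,0.05,0.2,0,0,0],
  [0,0.05,0.4,0,0,0],
  [0,0.05,0.6,0,0,0],
  [0,0.05,0.8,0,0,0],
  [0,0.05,0.9,0,0,0],
  [0,0.05,0.95,0,0,0],
  [0,0.05,0.95,0,0,0],
  [0,0.05,0.95,0,0,0],
])

```text
t: 13.63
eef_pos: [555.0, -281.9, 284.3]
tcp_rot: [3.141, -0.0, 1.276]
ft_force: [0.3, 0.5, 0.9]
opening: 0.168
```

arm_command([
  [0,0,0,0,0,0],
  [0,0,0,0,0,0],
  [0,0,0,0,0,0],
])

```text
t: 13.88
eef_pos: [554.9, -281.9, 284.3]
tcp_rot: [3.141, -0.0, 1.276]
ft_force: [0.6, 0.7, 0.2]
opening: 0.169
```

arm_command([
  [0,0,0,0,0,0],
  [0,0,0,0,0,0],
  [0,0,0,0,0,0],
  [0,0,0,0,0,0],
  [0,0,0,0,0,0],
  [0,0,0,0,0,0],
  [0,0,-1,0,0,0],
  [0,0,-3,0,0,0],
  [0,0,-6,0,0,0],
  [0,0,-8,0,0,0],
  [0,0,-8,0,0,0],
], jaw=5)

```text
t: 14.8
eef_pos: [555.2, -282.0, 369.3]
tcp_rot: [3.135, 0.002, 1.276]
ft_force: [-0.3, 0.1, -0.1]
opening: 0.526
```

arm_command([
  [0,-2,0,0,0,0],
  [0,-5,-1,0,0,0],
  [0,-8,-3,0,0,0],
  [0,-10,-5,0,0,0],
  [0,-10,-5,0,0,0],
  [0,-10,-5,0,0,0],
  [0,-10,-5,0,0,0],
])

```text
t: 15.38
eef_pos: [459.5, -252.9, 414.0]
tcp_rot: [3.141, -0.0, 1.275]
ft_force: [0.3, -0.0, -1.1]
opening: 0.53
```

Run:
```python
from h import *
s=state();print(s['t'],s['eef_pos'],s['opening'])
M={n:camera_model(n) for n in("scene","side","wrist")};I={n:read_camera(n) for n in M}
a=cv2.cvtColor(I["scene"],cv2.COLOR_RGB2GRAY);print(a[103:115,150:166])
m=M["scene"];print("under tip z93",np.round(proj(m,[646.4,-309.6,93]),2))
for c,st in blobs(I["scene"],75,4,500):
    if 140<c[0]<345 and 90<c[1]<300: print(c.round(1),st[4],"z52",onz(m,c,52)[:2].round(1),"z93",onz(m,c,93)[:2].round(1))
P=[cv2.resize(I["scene"][60:150,120:225,::-1],(392,336),interpolation=2),cv2.resize(I["wrist"][:,:,::-1],(400,336))]
cv2.imwrite("pics/fin.png",np.hstack(P))
```

```text
15.3833 [ 459.53071336 -252.92500493  413.983857  ] 0.5296758134035685
[[144 145 144 121  86  70  67  63  49  25  36  88 103 104 109 142]
 [143 145 147 139 112  79  65  61  51  38  57  99 106 107 116 155]
 [144 148 147 162 149  99  68  63  61  84  92 104 105 104 114 158]
 [143 146 148 157 166 126  76  64  67  96 104 104 104 101 109 155]
 [144 147 145 149 162 152  98  69  71  98 105 107 102 107 113 158]
 [136 142 141 145 154 162 130  89  89 102 104 104 107 140 149 163]
 [132 137 144 143 145 149 117  74  71  81  95 102 110 156 163 167]
 [124 128 141 144 144 124  76  34  32  46  63  91 119 158 166 166]
 [114 109 137 146 135  91  39  13  10  14  40  94 126 159 166 166]
 [108  89 133 146 133  81  32  12  19  18  49 122 114 157 169 167]
 [111  89 125 142 126  98  61  46  38  51  89 115 104 154 169 167]
 [125 100 139 155 129 107 107 118 110 100 110 106 136 164 168 167]]
under tip z93 [158.09 111.78]
[186.4 104.5] 178 z52 [ 536.8 -332.4] z93 [ 552.2 -291.1]
[158.  111.5] 18 z52 [ 634.7 -353.1] z93 [ 646.1 -310.9]
[209.5 111.5] 6 z52 [ 485.3 -259.6] z93 [ 502.8 -221.3]
[186.8 127.6] 273 z52 [ 585.6 -233.6] z93 [ 599.  -196.3]
[255.3 167.8] 173 z52 [483.9  29.8] z93 [501.4  56.5]
[333.4 181. ] 171 z52 [311.1 198.1] z93 [335.6 217.9]
[233.3 186.8] 21 z52 [578.   55.4] z93 [591.7  81. ]
[176.5 219. ] 8 z52 [771.3  65.8] z93 [777.2  91. ]
[309.6 253.5] 222 z52 [517.1 352.8] z93 [533.2 366.4]
[280.9 272.5] 35 z52 [613.2 356.7] z93 [625.5 370.1]
[276.9 283.9] 9 z52 [639.7 376.8] z93 [650.9 389.5]
```

View pics/fin.png

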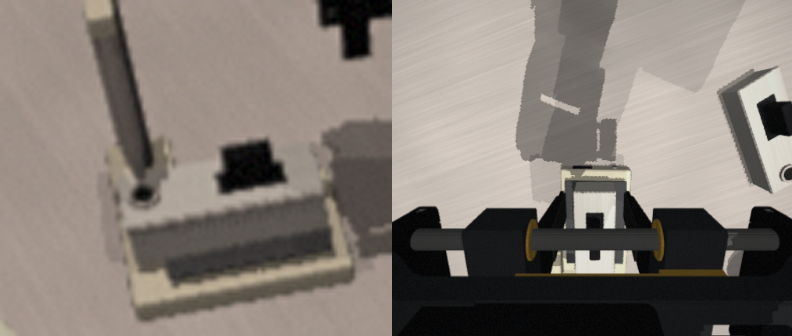

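The tin sits flat on the plate. Its hole is at (158.0,111.5) px, against (158.1,111.8) for straight under the tip, so it is within about 1 mm. The other tins are unmoved.

```bash
python3 -c "
from cell import *
print(job_done())"
```

```text
the job is handed in; nothing more can be done
None
```

The empty tin is standing on the weighing plate with its filler hole under the nozzle tip, and the job is handed in after about 15 s of robot time. `job_done` reported no verdict.

- **Finding the empty tin:** I lifted two of the three. The farthest to the robot's left weighed about 6 N, so it is full, and I put it back within about 1 mm. The middle one weighed about 1.5 N, so it is the empty one. I did not weigh the third, as only one tin is empty.
- **Placing it:** I slid the empty tin in from behind at low height, set it on the plate, released it and backed the gripper off.
- **Last checks:** In the final scene picture the hole is at pixel (158.0, 111.5). The point straight under the tip is at about (158.1, 111.8), a difference of about 1 mm. The tin looks flat, and the two full tins are within about 1 mm of where they started.
- **Disagreements and limits:**
  - The near edges of the plate disagreed by 8–13 mm with the rest of the fit, because its sides show there, so I gave them little weight.
  - The side camera could not see the hole under the nozzle, so the final alignment rests on the scene camera alone.
  - Single force readings varied by about 1 N.
  - I did not measure the jar, bowl and palette knife again at the end, but the arm did not go near them.

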